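# Spring the latched pan tray with the release rod

### The job

The grey tray unit's spring latch has to be released by hand. First clear the way: stand the jar that covers the access hole, and the jar in front of the tray, upright on free worktop out of the tray's path. Then push the release rod down through the access hole until the latch lets go and the tray springs fully out, and put the rod back upright in its stand, leaving the tray out and everything else undisturbed.

Things in the scene. Friction and masses are not known exactly. Their poses are not given: they have to be found in the camera images.
- access_hole (a point): Centre of the mouth of the round access hole, 12 mm across with a 1.5 mm chamfer, in the flat top of the tray unit (top plate 5 mm thick, top 80 mm above the worktop). Straight below it, 29 mm under the top, lies the hidden latch pad (26 x 26 mm). z is up; -x is the way the tray comes out.
- unit_top (a point): Centre of the top of the tray unit, a grey sheet-metal box 150 (x) x 134 (y) x 80 (z) mm, fixed to the worktop. -x points out of its front, z up. The tray front, 120 mm wide, with a lip protruding 9 mm, is in the lower part of the front. The hole lies at x 0, y +26 mm from this point.
- tray (a joint): How far the tray has come out, in m: 0 shut and latched, 0.05 fully out. Its spring (4 N shut, about 2 N out) pushes it out towards the unit's -x within about 1 s once the latch is tripped; it stays out by itself.
- latch (a joint): How far the latch pad is pressed down, in m: 0 at rest, 0.012 at its stop. Pressing it takes 3 N to begin and 7 N at the stop; the tray is let go at about 6 mm. It springs up again when the rod is withdrawn.
- rod_handle (a point): Point on the axis of the release rod half-way up its black round handle, z along the rod, up towards the handle's top. Handle 16 mm diameter, from 22 mm above to 22 mm below this point; under it a flange of 22 mm diameter (its underside 28 mm below this point), then a steel shank of 6 mm diameter and 62 mm length. At the start it stands upright in its stand, its flange resting on the stand's top.
- rod_tip (a point): Lower end of the release rod's shank, on its axis, 90 mm below the handle point; z along the rod, upward.
- stand_mouth (a point): Centre of the mouth of the bore (11 mm diameter, 2 mm chamfer, 70 mm deep) in the top of the rod stand, a plain grey plastic block of 56 x 56 x 70 mm fixed to the worktop. It may stand left or right of the unit. z is up, the block's sides are along x and y.
- small_jar_centre (a point): Centre, half-way up, of the smaller closed sample jar with a blue lid, 52 mm diameter, 71 mm high, 0.08 to 0.17 kg. It stands on the unit's top over the access hole at the start. z is up its axis.
- large_jar_centre (a point): Centre, half-way up, of the larger closed sample jar with a white lid, 62 mm diameter, 86 mm high, under 0.3 kg. It stands on the worktop close in front of the tray at the start, in its way. z is up its axis. Free places for the jars: the worktop from x 0.42 to 0.66 m and y -0.33 to 0.31 m carries nothing else than the things listed here and flat paper.
- cal_weight_centre (a point): Bystander: centre of a small white calibration weight, 22 mm diameter, 32 mm high, standing loose on the unit's top near its rear corner on the -y side. Leave it.
- beaker_centre (a point): Bystander: centre of a small glass beaker, 54 mm diameter, 69 mm high, loose on the worktop on the other side of the unit from the rod stand. Leave it.
- bench_timer_centre (a point): Bystander: centre of a flat timer, 62 x 68 x 18 mm, loose near the front of the worktop. Leave it.
- pan_stack_centre (a point): Bystander: centre of a stack of round metal pans, 95 mm diameter, 20 mm high, loose on the left of the worktop. Leave it.

How it is judged:
By the outcome, as a careful person would: the job done as asked, in the order asked, and still so for the second after the job is handed in, with the robot touching nothing.
It also fails if it takes over 72 s, if anything falls off the work surface, if the arm or the gripper's body presses on something with over 40 N, if the wrist force passes 120 N, or if a joint passes its speed limit or range.

### The arm

A 7-joint arm with a two-finger parallel gripper is mounted at the origin on a cart in front of the work surface, level with it; the furniture and walls round the work are solid. World frame = base frame: x ahead of the robot, y to its left, z up, the work surface at z = 0. Lengths are in m, angles in degrees, forces in N, time in s.
With the tool pointing down it reaches from about 0.35 to 0.9 m from the base axis. Payload 8.1 kg.
Tool frame: the origin (TCP) lies between the finger pads; the fingertips stand 19 mm ahead of it and the grasp point (between the pads) is the TCP; z points along the fingers, y is the line along which they close (so a half turn about z gives the same grasp; the last joint's range is limited). The gripper opens to 92 mm and grips with 3 to 60 N. Pads are 19 mm wide; open, the fingers measure 130 mm over their backs; the gripper's body (75 mm by 190 mm) begins 47 mm behind the grasp point.
Start: joints at [66.887, 24.895, 1.432, 90.138, -0.665, 64.973, -4.303], TCP at [0.185, -0.597, 0.246] pointing down, gripper open.
Joint ranges: [-149.89, 149.89], [-25.12, 119.58], [-72.63, 75.52], [4.76, 147.25], [-75.54, 255.54], [6.69, 114.76], [-157.13, 157.13]. Speed limits (degrees/s): [127.2, 127.2, 172.46, 172.46, 180, 180, 180].

### API

Orientations are given as a 3x3 rotation matrix whose columns are the frame's x, y, z axes.
In Python, from bench import readout, viewer, manip gives the robot as it stands.
- The arm moves only by the tool drive_tool, never from a script. Its argument "deltas" is a list of rows, each a list of 3 entries, a list of its own where there are three numbers: the turn, a rotation vector about the tool's x, y, z in degrees, then the shift along the tool's x, y, z in m, then the closure, from -1 (fully open) to 1 (shut). In form: [[[wx, wy, wz], [x, y, z], fingers], ...]. A call has exactly 10 rows; each row is the pose to reach, as a shift and turn from the pose commanded when the call began, along the tool's axes at that moment; what a row does not reach only later rows make up. A row lasts 1/10 s, in which the tool goes at most 50 mm and 8.59 degrees, less where a joint would pass 70% of its speed; a pose out of reach is approached as far as the arm can. A call with a gripper value outside its range is refused whole. The fingers move at their own pace and stop on an object; "newtons" is the grip in N (left out, the last holds). Time passes only in rows, so rows that repeat a pose let the fingers close, or fill a call up. It gives the time, the measured TCP pose, the force, the opening and the grip force at its end, in the units of the state.
- readout.sense(): the state, without advancing time (a new reading comes with each control period).
- viewer.capture(name): name is "scene" or "top" or "wrist"; returns a dict with "img" (384x512x3 uint8, red, green, blue), "fx", "fy", "cx", "cy" (pixels), "k1" (the pictures are not rectified: a ray, as slopes to the right and down, at radius r is drawn at 1 + k1 r^2 times it, then the intrinsics apply), "R" (3x3) and "t" (3): a world point X has camera coordinates R X + t. Camera axes: x right, y down, z forward; pixel columns grow to the right and rows downward; lengths in m; the calibration is good to about 2 mm. A picture is of the moment at which its call begins. There is no depth.
- manip.sign_off(): hands the job in; it is judged then, once.
The state is a dict: "t": time; "joints": joint angles; "joint_velocities": joint speeds; "effort": joint torques, N m; "position": TCP position; "eef_rot": TCP orientation; "wrist_force": force on the tool from outside, world axes, zero at the start; "torque": the same for the moment, N m; "finger_gap": finger opening in m; "grip_force": force on a finger pad.
Only numpy, scipy, OpenCV 4.12 (cv2) and the standard library are available. Lean on these libraries where they do the work, as an engineer would, in place of code of your own. Each camera call takes 0.05 s, during which the arm holds its last target. There are 200 camera calls.

## Working session

There is one attempt and no reset: what is moved stays moved. The work goes in short steps, Python scripts to look and compute and a tool call to move; the robot and the scene stay as the last step left them, time stands still between calls to the robot, and variables do not carry over. Pictures are saved under pics/ and viewed, at most 10 in all, crops included, and the job is handed in when it is done.

Besides the shell and the picture viewer there is one more tool, called after "Call:" as name(argument=value, ...), one argument or row to a line, values as JSON. drive_tool: Moves the arm, as the interface text tells. Its arguments: {"type":"object","properties":{"deltas":{"type":"array"},"newtons":{"type":"number"}},"required":["deltas"]}

```bash
mkdir -p pics; cat > h.py <<'E'
import numpy as np, cv2, json
from bench import readout, viewer, manip
def cap(n,save=None):
    c=viewer.capture(n)
    if save:
        cv2.imwrite(f'pics/{save}.png',cv2.cvtColor(np.asarray(c['img']),cv2.COLOR_RGB2BGR))
        np.save(f'pics/{save}.npy',{k:c[k] for k in c if k!='img'},allow_pickle=True)
    return c
def load(s): return np.load(f'pics/{s}.npy',allow_pickle=True).item()
def D(c): return np.array([[c['fx'],0,c['cx']],[0,c['fy'],c['cy']],[0,0,1.]]),np.array([c['k1'],0,0,0.])
def ray(c,u,v):
    K,d=D(c); p=cv2.undistortPoints(np.array([[[u,v]]],float),K,d)[0,0]
    R=np.array(c['R']);t=np.array(c['t']); return -R.T@t, R.T@np.array([p[0],p[1],1])
def atz(c,u,v,z):
    o,r=ray(c,u,v); return o+r*(z-o[2])/r[2]
def proj(c,X):
    K,d=D(c); return cv2.projectPoints(np.array(X,float).reshape(-1,1,3),cv2.Rodrigues(np.array(c['R']))[0],np.array(c['t'],float),K,d)[0][:,0]
E
python3 - <<'E'
from h import *
np.set_printoptions(precision=4,suppress=True)
s=readout.sense(); print(s['t'],s['position'],s['eef_rot'],s['finger_gap'])
for n in('scene','top'):
    c=cap(n,n+'0'); print(n,c['fx'],c['k1'],-np.array(c['R']).T@np.array(c['t']))
a=[cv2.resize(cv2.imread(f'pics/{n}0.png'),(800,600),interpolation=cv2.INTER_CUBIC) for n in('scene','top')]
cv2.imwrite('pics/s1.png',a[0]);cv2.imwrite('pics/t1.png',a[1])
E
```

```text
0.0 [ 0.185  -0.5965  0.245 ] [[ 0.9551  0.2962 -0.0006]
 [ 0.2962 -0.9551  0.0014]
 [-0.0002 -0.0016 -1.    ]] 0.09140585510884715
scene 368.38412611655053 -0.0287924530111168 [-0.218   0.8045  0.8139]
top 389.78167356728795 -0.057274748627307935 [0.339  0.0397 1.1442]
```

View pics/s1.png

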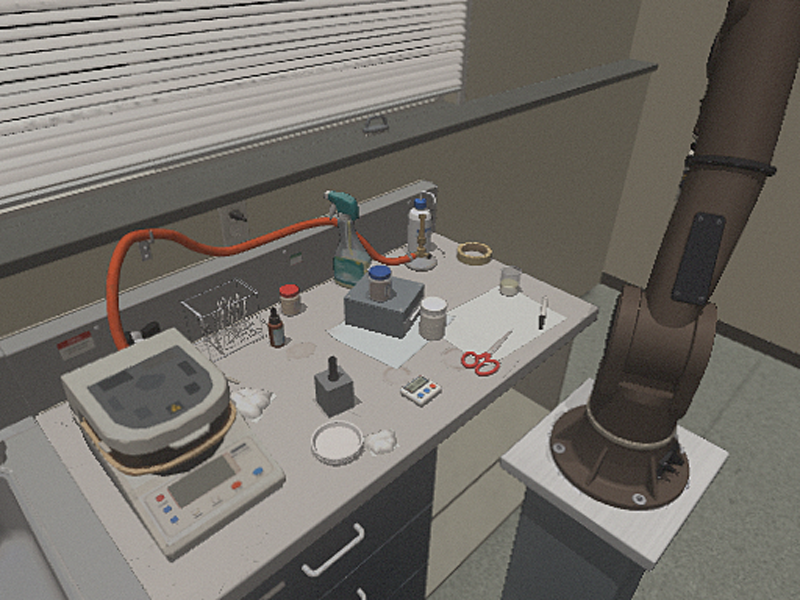

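View pics/t1.png

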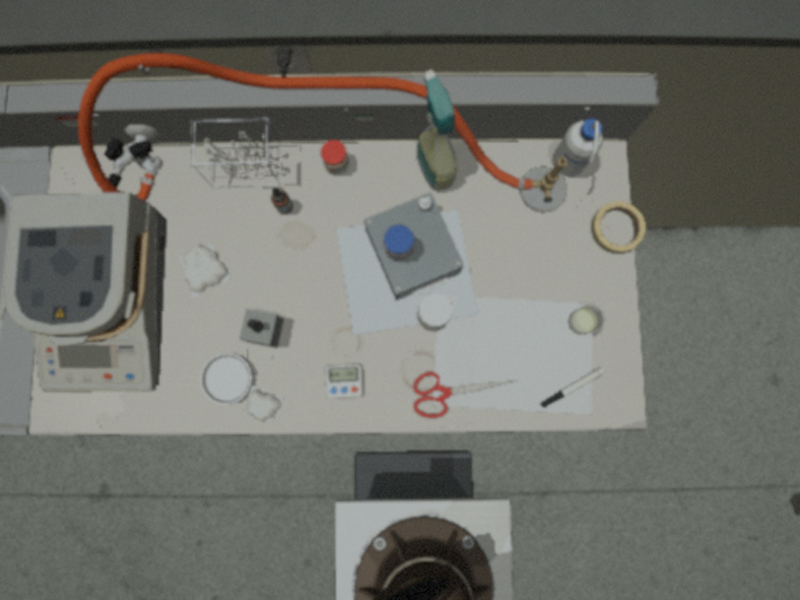

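The scene shows the unit with the blue-lid jar on top at (380,285), the white-lid jar at (433,318) and the stand with rod at (333,385). The top view shows the unit at about (412,245), the jars at (399,240) and (436,310), and the stand at (262,327). I'll zoom in.

```bash
python3 - <<'E'
from h import *
t=cv2.imread('pics/top0.png');s=cv2.imread('pics/scene0.png')
def cr(im,x,y,w,h,k):
    o=cv2.resize(im[y:y+h,x:x+w],None,fx=k,fy=k,interpolation=cv2.INTER_CUBIC)
    for i in range(0,w,10): cv2.line(o,(i*k,0),(i*k,4 if i%50 else 12),(0,0,255),1)
    for i in range(0,h,10): cv2.line(o,(0,i*k),(4 if i%50 else 12,i*k),(0,0,255),1)
    return o
o=np.zeros((600,800,3),np.uint8)
A=cr(t,225,120,80,95,5);B=cr(t,145,190,50,40,5)   #400x475 ; 250x200
C=cr(s,210,165,80,60,5);E_=cr(s,195,220,50,55,5)   #400x300; 250x275
o[:475,:400]=A;o[:300,400:]=C;o[300:575,400:650]=E_;
cv2.imwrite('pics/c1.png',o);cv2.imwrite('pics/c2.png',B)
E
```

```text
(no output)
```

View pics/c1.png

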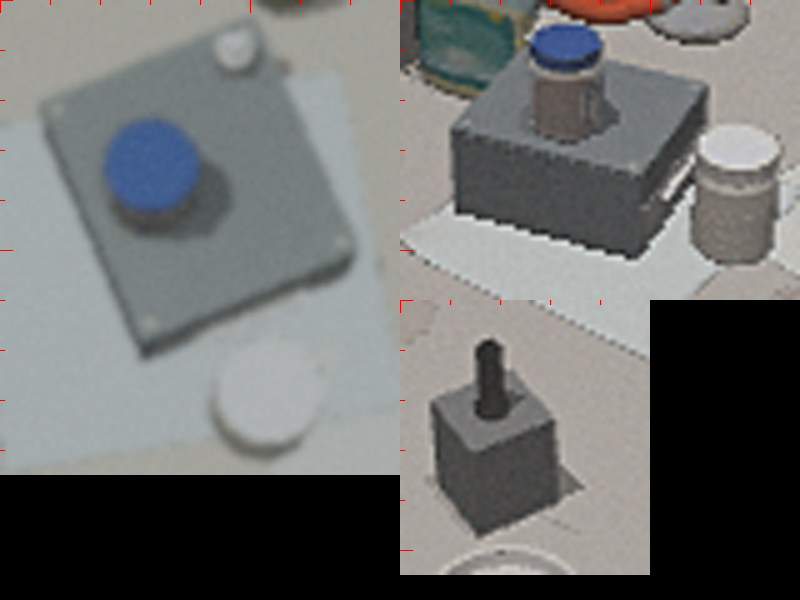

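View pics/c2.png

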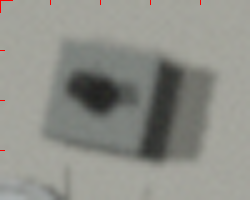

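Crop readings from top (÷5 + offset): unit corners (40,103), (258,18), (355,247), (143,343), blue lid (153,165), white lid (270,392), stand corners (63,38), (160,57), (143,157), (43,137). From the scene crop: unit corners (453,128), (633,172), (708,88), lids (567,42) and (740,148), handle top (489,343).

```bash
python3 - <<'E'
from h import *
from scipy.optimize import least_squares
np.set_printoptions(precision=4,suppress=True)
T=load('top0');S=load('scene0')
A=lambda x,y:(225+x/5,120+y/5); B=lambda x,y:(145+x/5,190+y/5)
C=lambda x,y:(210+(x-400)/5,165+y/5); E=lambda x,y:(195+(x-400)/5,220+(y-300)/5)
def fit(lx,ly,z,obs,th0,x0):
    # obs: (cam, corner(sx,sy), px)
    def pts(p):
        c,s=np.cos(p[2]),np.sin(p[2]);return lambda sx,sy:[p[0]+c*sx*lx/2-s*sy*ly/2,p[1]+s*sx*lx/2+c*sy*ly/2,z]
    f=lambda p:np.concatenate([proj(k,[pts(p)(*q)])[0]-np.array(u) for k,q,u in obs])
    r=least_squares(f,[*x0,th0]); return r.x,np.degrees(r.x[2]),np.abs(r.fun).max(),r.fun.round(1)
ut=[(T,(1,1),A(40,103)),(T,(1,-1),A(258,18)),(T,(-1,-1),A(355,247)),(T,(-1,1),A(143,343))]
us=[(S,(1,1),C(453,128)),(S,(-1,1),C(633,172)),(S,(-1,-1),C(708,88))]
x0=atz(T,*A(200,180),.08)[:2]
for o in (ut,us,ut+us):
    r=fit(.15,.134,.08,o,.3,x0);print('unit',r)
p=r[0];print('hole',p[0]-.026*np.sin(p[2]),p[1]+.026*np.cos(p[2]))
st=[(T,(1,1),B(63,38)),(T,(1,-1),B(160,57)),(T,(-1,-1),B(143,157)),(T,(-1,1),B(43,137))]
ss=[(S,(1,1),E(430,403)),(S,(-1,1),E(476,453)),(S,(-1,-1),E(555,420)),(S,(1,-1),E(511,372))]
for o in (st,ss,st+ss): print('stand',fit(.056,.056,.07,o,-.2,atz(T,*B(100,95),.07)[:2]))
print('rodtop',atz(S,*E(489,343),.12),atz(T,*B(75,88),.12))
print('small',atz(T,*A(153,165),.151),atz(S,*C(567,42),.151))
print('large',atz(T,*A(270,392),.086),atz(S,*C(740,148),.086))
for n,u,v,z in(('timer',344,380,.018),('pan',228,378,.02),('beaker',584,320,.069)): print(n,atz(T,u*.64,v*.64,z))
print('weight',atz(T,*A(236,48),.112))
E
```

```text
unit (array([0.6097, 0.0106, 0.3875]), np.float64(22.20325189424829), np.float64(1.3892454750859429), array([-0.4, -0.2, -0.5, -0.8,  1.4,  0.9, -0.5,  0.1]))
unit (array([0.6068, 0.0122, 0.358 ]), np.float64(20.514242166155267), np.float64(1.0839113160184581), array([-1.1, -0.7,  0.7,  1. ,  0.4, -0.6]))
unit (array([0.6094, 0.0109, 0.3823]), np.float64(21.904476041278606), np.float64(1.306793116759934), array([-0.4, -0.3, -0.4, -0.6,  1.2,  1.2, -0.8,  0.1, -1.1, -0.7,  1.1,
        0.4, -0.1, -1.3]))
hole 0.5996526743045626 0.03500775011501214
stand (array([ 0.4608,  0.2884, -0.1823]), np.float64(-10.443739577911783), np.float64(0.35800187167336617), array([ 0.1,  0.3,  0.3, -0.1, -0.4, -0.3, -0. ,  0.2]))
stand (array([ 0.4577,  0.2911, -0.1791]), np.float64(-10.261634837072735), np.float64(0.4550888502081136), array([ 0. , -0.1, -0.2,  0.5,  0.4,  0. , -0.1, -0.5]))
stand (array([ 0.46  ,  0.2892, -0.181 ]), np.float64(-10.373010058747123), np.float64(1.0604151531793775), array([-0.2,  0.6,  0. ,  0.1, -0.6, -0.1, -0.3,  0.5,  0. , -0.7, -0.3,
       -0.2,  0.3, -0.6, -0.1, -1.1]))
rodtop [0.4608 0.2887 0.12  ] [0.4601 0.2915 0.12  ]
small [0.5979 0.0366 0.151 ] [0.5926 0.0401 0.151 ]
large [ 0.4862 -0.0264  0.086 ] [ 0.4818 -0.0237  0.086 ]
timer [0.3676 0.1406 0.018 ]
pan [0.3729 0.3544 0.02  ]
beaker [ 0.4676 -0.2922  0.069 ]
weight [ 0.674 -0.01   0.112]
```

```bash
cat >> h.py <<'E'
def plan(*tg):
    """tg: (x,y,z,yaw deg) with tool down -> turn, shift in present tool frame"""
    from scipy.spatial.transform import Rotation as Ro
    s=readout.sense();R=np.array(s['eef_rot']);p=np.array(s['position'])
    print('t',round(s['t'],2),'p',p.round(4),'yaw',round(np.degrees(np.arctan2(R[1,0],R[0,0])),2),'gap',round(s['finger_gap'],4),'F',np.round(s['wrist_force'],1))
    for x,y,z,a in tg:
        a=np.radians(a);G=np.array([[np.cos(a),np.sin(a),0],[np.sin(a),-np.cos(a),0],[0,0,-1]])
        print((x,y,z),Ro.from_matrix(R.T@G).as_rotvec(degrees=True).round(2).tolist(),(R.T@(np.array([x,y,z])-p)).round(4).tolist())
E
python3 -c "
from h import *
plan((.5,-.1,.27,22),(.596,.038,.25,22),(.596,.038,.127,22))"
```

```text
t 0.1 p [ 0.185  -0.5965  0.245 ] yaw 17.23 gap 0.0916 F [-1.1 -0.1 -0.5]
(0.5, -0.1, 0.27) [-0.08, 0.0, -4.77] [0.4479, -0.381, -0.0245]
(0.596, 0.038, 0.25) [-0.08, 0.0, -4.77] [0.5805, -0.4843, -0.0044]
(0.596, 0.038, 0.127) [-0.08, 0.0, -4.77] [0.5805, -0.4841, 0.1186]
```

Call:
drive_tool(
  deltas=[
    [[-0.08,0,-4.8],[0.58,-0.484,-0.005],-1],
    [[-0.08,0,-4.8],[0.58,-0.484,-0.005],-1],
    [[-0.08,0,-4.8],[0.58,-0.484,-0.005],-1],
    [[-0.08,0,-4.8],[0.58,-0.484,-0.005],-1],
    [[-0.08,0,-4.8],[0.58,-0.484,-0.005],-1],
    [[-0.08,0,-4.8],[0.58,-0.484,-0.005],-1],
    [[-0.08,0,-4.8],[0.58,-0.484,-0.005],-1],
    [[-0.08,0,-4.8],[0.58,-0.484,-0.005],-1],
    [[-0.08,0,-4.8],[0.58,-0.484,-0.005],-1],
    [[-0.08,0,-4.8],[0.58,-0.484,-0.005],-1],
  ],
  newtons=15,
)

```text
t: 1.1
position: [0.4575, -0.1754, 0.249]
eef_rot: [[0.927, 0.375, 0.0], [0.375, -0.927, -0.002], [-0.0, 0.002, -1.0]]
wrist_force: [1.8, -1.4, -0.1]
finger_gap: 0.0918
grip_force: 0.0
```

```bash
python3 -c "
from h import *
plan((.596,.038,.25,22),(.596,.038,.127,22))"
```

```text
t 1.1 p [ 0.4575 -0.1754  0.249 ] yaw 22.01 gap 0.0918 F [ 1.8 -1.4 -0.1]
(0.596, 0.038, 0.25) [0.09, 0.01, 0.01] [0.2084, -0.1459, -0.0012]
(0.596, 0.038, 0.127) [0.09, 0.01, 0.01] [0.2085, -0.1461, 0.1218]
```

Call:
drive_tool(
  deltas=[
    [[0,0,0],[0.208,-0.146,0],-1],
    [[0,0,0],[0.208,-0.146,0],-1],
    [[0,0,0],[0.208,-0.146,0],-1],
    [[0,0,0],[0.208,-0.146,0],-1],
    [[0,0,0],[0.208,-0.146,0],-1],
    [[0,0,0],[0.208,-0.146,0],-1],
    [[0,0,0],[0.208,-0.146,0],-1],
    [[0,0,0],[0.208,-0.146,0.02],-1],
    [[0,0,0],[0.208,-0.146,0.04],-1],
    [[0,0,0],[0.208,-0.146,0.04],-1],
  ],
)

```text
t: 2.1
position: [0.5928, 0.0335, 0.2063]
eef_rot: [[0.928, 0.373, -0.005], [0.373, -0.928, -0.003], [-0.006, 0.001, -1.0]]
wrist_force: [-0.4, 0.0, 0.6]
finger_gap: 0.0917
grip_force: 0.0
```

```bash
python3 -c "
from h import *
plan((.596,.038,.127,22))
c=cap('wrist','w0')
# world positions: predicted lid centre px
print(proj(c,[[.598,.037,.151],[.593,.040,.151],[.486,-.026,.086]]))
im=cv2.imread('pics/w0.png')
cv2.imwrite('pics/w0b.png',cv2.resize(im,(800,600)))"
```

```text
t 2.1 p [0.5928 0.0335 0.2063] yaw 21.9 gap 0.0917 F [-0.4  0.   0.6]
(0.596, 0.038, 0.127) [0.07, 0.32, -0.1] [0.0051, -0.0031, 0.0792]
[[250.23643416 212.04276699]
 [243.71828232 216.7080911 ]
 [267.30464879 304.76785375]]
```

View pics/w0b.png

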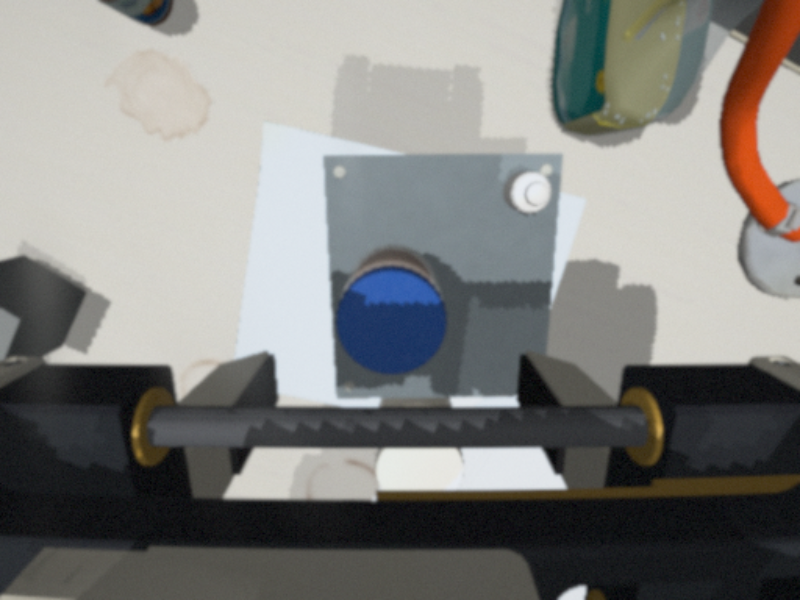

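The wrist view shows the blue lid at (391,320) and the unit corners at (324,156), (562,155), (336,398), with the weight at (533,191).

```bash
python3 -c "
from h import *
c=load('w0');k=.64
f=lambda u,v,z:atz(c,u*k,v*k,z).round(4)
print('lid',f(391,320,.151));q=[f(324,156,.08),f(562,155,.08),f(336,398,.08)]
print(q,np.linalg.norm(q[0]-q[1]),np.linalg.norm(q[0]-q[2]),(q[1]+q[2])/2,np.degrees(np.arctan2(*(q[0]-q[2])[[1,0]])))
plan((.602,.038,.127,22))"
```

```text
lid [0.603 0.039 0.151]
[array([0.6562, 0.1012, 0.08  ]), array([ 0.7066, -0.022 ,  0.08  ]), array([0.5177, 0.0444, 0.08  ])] 0.1331104804288528 0.14969465588323447 [0.61215 0.0112  0.08   ] 22.29894127610713
t 2.15 p [0.5937 0.034  0.2079] yaw 21.91 gap 0.0918 F [ 0.4 -0.3 -0.1]
(0.602, 0.038, 0.127) [0.08, 0.2, -0.09] [0.0095, -0.0007, 0.0808]
```

Call:
drive_tool(
  deltas=[
    [[0,0.2,0],[0.009,-0.001,0.02],-1],
    [[0,0.2,0],[0.009,-0.001,0.05],-1],
    [[0,0.2,0],[0.009,-0.001,0.08],-1],
    [[0,0.2,0],[0.009,-0.001,0.08],-1],
    [[0,0.2,0],[0.009,-0.001,0.08],1],
    [[0,0.2,0],[0.009,-0.001,0.08],1],
    [[0,0.2,0],[0.009,-0.001,0.08],1],
    [[0,0.2,0],[0.009,-0.001,0.08],1],
    [[0,0.2,0],[0.009,-0.001,0.08],1],
    [[0,0.2,0],[0.009,-0.001,0.08],1],
  ],
  newtons=15,
)

```text
t: 3.15
position: [0.6032, 0.0402, 0.1292]
eef_rot: [[0.927, 0.375, 0.004], [0.375, -0.927, -0.0], [0.004, 0.002, -1.0]]
wrist_force: [-0.9, -0.3, 4.1]
finger_gap: 0.0508
grip_force: 15.0
```

```bash
python3 -c "
from h import *
plan((.602,.038,.21,22),(.48,.155,.21,60),(.48,.155,.048,60))"
```

```text
t 3.15 p [0.6032 0.0402 0.1292] yaw 22.03 gap 0.0508 F [-0.9 -0.3  4.1]
(0.602, 0.038, 0.21) [0.1, -0.23, 0.03] [-0.0016, 0.0017, -0.0808]
(0.48, 0.155, 0.21) [0.17, -0.19, -37.97] [-0.0708, -0.1525, -0.0813]
(0.48, 0.155, 0.048) [0.17, -0.19, -37.97] [-0.0715, -0.1527, 0.0807]
```

Call:
drive_tool(
  deltas=[
    [[0,-0.2,0],[0,0,-0.02],1],
    [[0,-0.2,0],[0,0,-0.05],1],
    [[0,-0.2,0],[0,0,-0.07],1],
    [[0,-0.2,0],[-0.015,-0.032,-0.07],1],
    [[0,-0.2,0],[-0.033,-0.072,-0.07],1],
    [[0,-0.2,0],[-0.052,-0.112,-0.07],1],
    [[0,-0.2,0],[-0.071,-0.152,-0.065],1],
    [[0,-0.2,0],[-0.071,-0.152,-0.03],1],
    [[0,-0.2,0],[-0.071,-0.152,0.01],1],
    [[0,-0.2,0],[-0.071,-0.152,0.04],1],
  ],
)

```text
t: 4.15
position: [0.4795, 0.1545, 0.0868]
eef_rot: [[0.927, 0.376, -0.0], [0.376, -0.927, -0.002], [-0.001, 0.001, -1.0]]
wrist_force: [0.5, -0.9, -1.5]
finger_gap: 0.051
grip_force: 15.0
```

```bash
python3 -c "
from h import *
plan((.48,.155,.050,22))"
```

```text
t 4.15 p [0.4795 0.1545 0.0868] yaw 22.08 gap 0.051 F [ 0.5 -0.9 -1.5]
(0.48, 0.155, 0.05) [0.09, 0.04, 0.08] [0.0007, -0.0003, 0.0368]
```

Call:
drive_tool(
  deltas=[
    [[0,0,0],[0,0,0.015],1],
    [[0,0,0],[0,0,0.026],1],
    [[0,0,0],[0,0,0.032],1],
    [[0,0,0],[0,0,0.035],1],
    [[0,0,0],[0,0,0.037],1],
    [[0,0,0],[0,0,0.038],1],
    [[0,0,0],[0,0,0.038],-1],
    [[0,0,0],[0,0,0.038],-1],
    [[0,0,0],[0,0,0.038],-1],
    [[0,0,0],[0,0,0.038],-1],
  ],
)

```text
t: 5.15
position: [0.4805, 0.1545, 0.0506]
eef_rot: [[0.927, 0.375, 0.001], [0.375, -0.927, -0.001], [0.0, 0.001, -1.0]]
wrist_force: [-0.6, -1.1, 0.5]
finger_gap: 0.0782
grip_force: 0.0
```

```bash
python3 -c "
from h import *
plan((.48,.155,.14,22),(.488,-.026,.14,22),(.488,-.026,.06,22))"
```

```text
t 5.15 p [0.4805 0.1545 0.0506] yaw 22.02 gap 0.0782 F [-0.6 -1.1  0.5]
(0.48, 0.155, 0.14) [0.08, -0.02, 0.02] [-0.0003, -0.0005, -0.0894]
(0.488, -0.026, 0.14) [0.08, -0.02, 0.02] [-0.0607, 0.1702, -0.0892]
(0.488, -0.026, 0.06) [0.08, -0.02, 0.02] [-0.0607, 0.1701, -0.0092]
```

Call:
drive_tool(
  deltas=[
    [[0,0,0],[0,0,-0.02],-1],
    [[0,0,0],[0,0,-0.06],-1],
    [[0,0,0],[0,0,-0.1],-1],
    [[0,0,0],[-0.016,0.045,-0.1],-1],
    [[0,0,0],[-0.032,0.09,-0.1],-1],
    [[0,0,0],[-0.05,0.135,-0.1],-1],
    [[0,0,0],[-0.061,0.17,-0.1],-1],
    [[0,0,0],[-0.061,0.17,-0.1],-1],
    [[0,0,0],[-0.061,0.17,-0.1],-1],
    [[0,0,0],[-0.061,0.17,-0.1],-1],
  ],
)

```text
t: 6.15
position: [0.4875, -0.0246, 0.1507]
eef_rot: [[0.926, 0.376, 0.001], [0.376, -0.926, -0.001], [0.0, 0.001, -1.0]]
wrist_force: [0.1, 0.5, 0.6]
finger_gap: 0.0919
grip_force: 0.0
```

```bash
python3 -c "
from h import *
plan((.488,-.026,.06,22))
cap('top','top1');cap('wrist','w1');c=load('w1');print(proj(c,[[.488,-.026,.086],[.602,.035,.08]]))
o=np.zeros((600,800,3),np.uint8)
o[:288]=0
o[:360,:480]=cv2.resize(cv2.imread('pics/w1.png'),(480,360))
t=cv2.imread('pics/top1.png')
o[:240,500:800]=cv2.resize(t[130:210,220:320],(300,240))
o[360:600,500:800]=cv2.resize(t[130:210,140:240],(300,240))
cv2.imwrite('pics/v1.png',o)"
```

```text
t 6.15 p [ 0.4875 -0.0246  0.1507] yaw 22.11 gap 0.0919 F [0.1 0.5 0.6]
(0.488, -0.026, 0.06) [0.05, -0.02, 0.11] [-0.0001, 0.0014, 0.0907]
[[254.50187659 216.22276268]
 [233.81864562  27.58409532]]
```

View pics/v1.png

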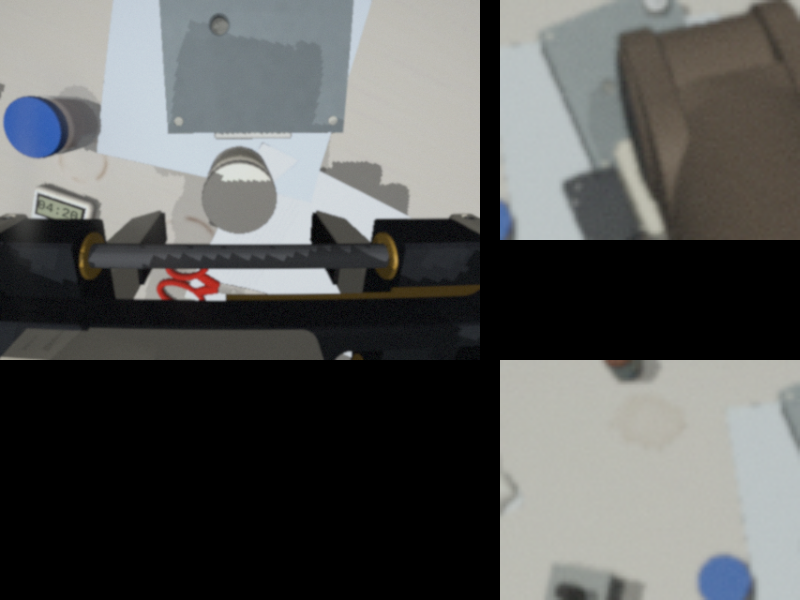

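The wrist view shows the hole at (219,25) of 480, within 1 px of prediction. The white lid is at about (240,196), and the small jar stands upright at the left.

```bash
python3 -c "
from h import *
c=load('w1');k=512/480
print('lid',atz(c,240*k,196*k,.086),'hole',atz(c,219*k,25*k,.08))
p=atz(c,240*k,196*k,.086)
plan((p[0],p[1],.06,22))"
```

```text
lid [ 0.4936346  -0.02490076  0.086     ] hole [0.60246113 0.03533274 0.08      ]
t 6.25 p [ 0.4875 -0.0243  0.1506] yaw 22.17 gap 0.0918 F [ 0.2 -0.6  1. ]
(np.float64(0.49363460114934243), np.float64(-0.02490075592269057), 0.06) [0.06, -0.01, 0.17] [0.0054, 0.0028, 0.0907]
```

Call:
drive_tool(
  deltas=[
    [[0,0,0],[0.004,0.002,0.03],-1],
    [[0,0,0],[0.004,0.002,0.06],-1],
    [[0,0,0],[0.004,0.002,0.085],-1],
    [[0,0,0],[0.004,0.002,0.09],-1],
    [[0,0,0],[0.004,0.002,0.09],1],
    [[0,0,0],[0.004,0.002,0.09],1],
    [[0,0,0],[0.004,0.002,0.09],1],
    [[0,0,0],[0.004,0.002,0.09],1],
    [[0,0,0],[0.004,0.002,0.09],1],
    [[0,0,0],[0.004,0.002,0.09],1],
  ],
  newtons=20,
)

```text
t: 7.25
position: [0.4924, -0.0262, 0.0614]
eef_rot: [[0.927, 0.375, 0.002], [0.375, -0.927, -0.001], [0.001, 0.002, -1.0]]
wrist_force: [-1.7, 1.7, 7.5]
finger_gap: 0.0597
grip_force: 20.1
```

```bash
python3 -c "
from h import *
plan((.475,-.165,.1,22),(.48,-.175,.062,60),(.48,-.175,.062,22))"
```

```text
t 7.25 p [ 0.4924 -0.0262  0.0614] yaw 22.04 gap 0.0597 F [-1.7  1.7  7.5]
(0.475, -0.165, 0.1) [0.1, -0.06, 0.04] [-0.0682, 0.1222, -0.0385]
(0.48, -0.175, 0.062) [0.12, -0.02, -37.96] [-0.0673, 0.1333, -0.0005]
(0.48, -0.175, 0.062) [0.1, -0.06, 0.04] [-0.0673, 0.1333, -0.0005]
```

Call:
drive_tool(
  deltas=[
    [[0,0,0],[-0.005,0,-0.015],1],
    [[0,0,0],[-0.02,0,-0.03],1],
    [[0,0,0],[-0.04,0.03,-0.03],1],
    [[0,0,0],[-0.055,0.065,-0.03],1],
    [[0,0,0],[-0.067,0.1,-0.03],1],
    [[0,0,0],[-0.067,0.133,-0.03],1],
    [[0,0,0],[-0.067,0.133,-0.03],1],
    [[0,0,0],[-0.067,0.133,-0.02],1],
    [[0,0,0],[-0.067,0.133,-0.01],1],
    [[0,0,0],[-0.067,0.133,-0.006],1],
  ],
)

```text
t: 8.25
position: [0.4786, -0.1734, 0.0655]
eef_rot: [[0.926, 0.377, -0.002], [0.377, -0.926, -0.0], [-0.002, -0.0, -1.0]]
wrist_force: [-0.1, 0.0, -2.1]
finger_gap: 0.0596
grip_force: 20.0
```

```bash
python3 -c "
from h import *
plan((.48,-.175,.0615,22))"
```

```text
t 8.25 p [ 0.4786 -0.1734  0.0655] yaw 22.14 gap 0.0596 F [-0.1  0.  -2.1]
(0.48, -0.175, 0.0615) [-0.02, 0.1, 0.14] [0.0006, 0.002, 0.004]
```

Call:
drive_tool(
  deltas=[
    [[0,0,0],[0,0,0.002],1],
    [[0,0,0],[0,0,0.004],1],
    [[0,0,0],[0,0,0.005],1],
    [[0,0,0],[0,0,0.005],-1],
    [[0,0,0],[0,0,0.005],-1],
    [[0,0,0],[0,0,0.005],-1],
    [[0,0,0],[0,0,0.005],-1],
    [[0,0,0],[0,0,-0.02],-1],
    [[0,0,0],[0,0,-0.06],-1],
    [[0,0,0],[0,0,-0.1],-1],
  ],
)

```text
t: 9.25
position: [0.4792, -0.1744, 0.1678]
eef_rot: [[0.927, 0.375, -0.001], [0.375, -0.927, -0.001], [-0.001, 0.0, -1.0]]
wrist_force: [0.7, 0.3, 0.2]
finger_gap: 0.0919
grip_force: 0.0
```

```bash
python3 -c "
from h import *
plan((.4,.05,.24,35),(.46,.24,.24,35),(.46,.29,.22,35))"
```

```text
t 9.25 p [ 0.4792 -0.1744  0.1678] yaw 22.04 gap 0.0919 F [0.7 0.3 0.2]
(0.4, 0.05, 0.24) [0.01, 0.06, -12.96] [0.0107, -0.2377, -0.0723]
(0.46, 0.24, 0.24) [0.01, 0.06, -12.96] [0.1376, -0.3913, -0.0725]
(0.46, 0.29, 0.22) [0.01, 0.06, -12.96] [0.1564, -0.4377, -0.0525]
```

Call:
drive_tool(
  deltas=[
    [[0,0,0],[0.156,-0.437,-0.035],-1],
    [[0,0,0],[0.156,-0.437,-0.035],-1],
    [[0,0,0],[0.156,-0.437,-0.035],-1],
    [[0,0,0],[0.156,-0.437,-0.035],-1],
    [[0,0,0],[0.156,-0.437,-0.035],-1],
    [[0,0,0],[0.156,-0.437,-0.035],-1],
    [[0,0,0],[0.156,-0.437,-0.035],-1],
    [[0,0,0],[0.156,-0.437,-0.035],-1],
    [[0,0,0],[0.156,-0.437,-0.035],-1],
    [[0,0,0],[0.156,-0.437,-0.035],-1],
  ],
)

```text
t: 10.25
position: [0.4589, 0.2953, 0.202]
eef_rot: [[0.925, 0.381, 0.001], [0.381, -0.925, 0.003], [0.002, -0.002, -1.0]]
wrist_force: [-0.8, 0.1, -0.7]
finger_gap: 0.0916
grip_force: 0.0
```

Call:
drive_tool(
  deltas=[
    [[0,0,0],[0,0,0],-1],
    [[0,0,0],[0,0,0],-1],
    [[0,0,0],[0,0,0],-1],
    [[0,0,0],[0,0,0],-1],
    [[0,0,0],[0,0,0],-1],
    [[0,0,0],[0,0,0],-1],
    [[0,0,0],[0,0,0],-1],
    [[0,0,0],[0,0,0],-1],
    [[0,0,0],[0,0,0],-1],
    [[0,0,0],[0,0,0],-1],
  ],
)

```text
t: 11.25
position: [0.4604, 0.289, 0.2011]
eef_rot: [[0.927, 0.375, 0.0], [0.375, -0.927, -0.001], [-0.0, 0.001, -1.0]]
wrist_force: [0.5, -0.2, 0.6]
finger_gap: 0.0916
grip_force: 0.0
```

```bash
python3 -c "
from h import *
plan((.46,.2892,.104,22))
cap('wrist','w2');c=load('w2');print(proj(c,[[.46,.2892,.12],[.46,.2892,.07]]))
im=cv2.imread('pics/w2.png')
cv2.imwrite('pics/w2b.png',cv2.resize(im[100:300,150:410],None,fx=3,fy=3,interpolation=2))"
```

```text
t 11.25 p [0.4604 0.289  0.2011] yaw 22.03 gap 0.0916 F [ 0.5 -0.2  0.6]
(0.46, 0.2892, 0.104) [0.08, 0.01, 0.03] [-0.0003, -0.0004, 0.0971]
[[251.88958955 209.11675013]
 [252.18362795 192.15051416]]
```

View pics/w2b.png

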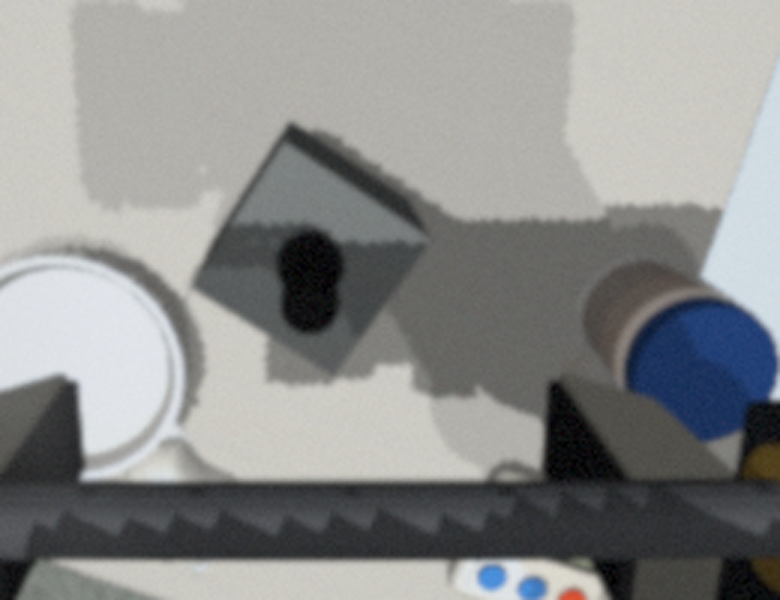

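The crop shows the handle top at (309,305), the flange at (310,263), and the stand's top corners at (287,140), (427,237), (335,373), (193,287).

```bash
python3 -c "
from h import *
c=load('w2')
f=lambda u,v,z:atz(c,150+u/3,100+v/3,z).round(4)
q=[f(287,140,.07),f(427,237,.07),f(335,373,.07),f(193,287,.07)]
print(f(309,305,.12),f(310,263,.076),np.mean(q,0),[np.linalg.norm(q[i]-q[i-1]).round(4) for i in range(4)])
plan((.463,.288,.105,22))"
```

```text
[0.4661 0.2907 0.12  ] [0.466  0.2904 0.076 ] [0.46505 0.2899  0.07   ] [np.float64(0.0562), np.float64(0.0538), np.float64(0.0546), np.float64(0.0549)]
t 11.3 p [0.4604 0.2891 0.2012] yaw 22.03 gap 0.0922 F [ 1.  -0.5 -0.3]
(0.463, 0.288, 0.105) [0.08, 0.0, 0.03] [0.002, 0.0018, 0.0962]
```

Call:
drive_tool(
  deltas=[
    [[0,0,0],[0.003,0.001,0.03],-1],
    [[0,0,0],[0.003,0.001,0.06],-1],
    [[0,0,0],[0.003,0.001,0.085],-1],
    [[0,0,0],[0.003,0.001,0.098],-1],
    [[0,0,0],[0.003,0.001,0.098],-1],
    [[0,0,0],[0.003,0.001,0.098],1],
    [[0,0,0],[0.003,0.001,0.098],1],
    [[0,0,0],[0.003,0.001,0.098],1],
    [[0,0,0],[0.003,0.001,0.098],1],
    [[0,0,0],[0.003,0.001,0.098],1],
  ],
  newtons=40,
)

```text
t: 12.3
position: [0.4639, 0.2892, 0.1036]
eef_rot: [[0.927, 0.375, 0.001], [0.375, -0.927, -0.001], [0.001, 0.001, -1.0]]
wrist_force: [0.5, 0.1, -0.1]
finger_gap: 0.0563
grip_force: 0.0
```

Call:
drive_tool(
  deltas=[
    [[0,0,0],[0,0,0],1],
    [[0,0,0],[0,0,0],1],
    [[0,0,0],[0,0,0],1],
    [[0,0,0],[0,0,0],1],
    [[0,0,0],[0,0,0],1],
    [[0,0,0],[0,0,0],1],
    [[0,0,0],[0,0,0],1],
    [[0,0,0],[0,0,0],1],
    [[0,0,0],[0,0,0],1],
    [[0,0,0],[0,0,0],1],
  ],
)

```text
t: 13.3
position: [0.4636, 0.289, 0.1031]
eef_rot: [[0.927, 0.375, 0.0], [0.375, -0.927, -0.001], [-0.0, 0.001, -1.0]]
wrist_force: [0.2, -0.1, -0.1]
finger_gap: 0.0157
grip_force: 40.0
```

```bash
python3 -c "
from h import *
plan((.4634,.289,.193,22))"
```

```text
t 13.3 p [0.4636 0.289  0.1031] yaw 22.03 gap 0.0157 F [ 0.2 -0.1 -0.1]
(0.4634, 0.289, 0.193) [0.08, 0.01, 0.03] [-0.0002, 0.0001, -0.0899]
```

Call:
drive_tool(
  deltas=[
    [[0,0,0],[0,0,-0.02],1],
    [[0,0,0],[0,0,-0.05],1],
    [[0,0,0],[0,0,-0.085],1],
    [[0,0,0],[0,0,-0.115],1],
    [[0,0,0],[0.003,0.03,-0.115],1],
    [[0,0,0],[0.009,0.08,-0.115],1],
    [[0,0,0],[0.015,0.13,-0.115],1],
    [[0,0,0],[0.021,0.18,-0.115],1],
    [[0,0,0],[0.027,0.23,-0.115],1],
    [[0,0,0],[0.03,0.265,-0.115],1],
  ],
)

```text
t: 14.3
position: [0.592, 0.0509, 0.2184]
eef_rot: [[0.928, 0.372, 0.001], [0.372, -0.928, -0.003], [-0.0, 0.003, -1.0]]
wrist_force: [-0.2, 0.5, 0.2]
finger_gap: 0.0157
grip_force: 40.0
```

```bash
python3 -c "
from h import *
plan((.602,.035,.205,22))"
```

```text
t 14.3 p [0.592  0.0509 0.2184] yaw 21.86 gap 0.0157 F [-0.2  0.5  0.2]
(0.602, 0.035, 0.205) [0.15, 0.01, -0.14] [0.0034, 0.0184, 0.0135]
```

Call:
drive_tool(
  deltas=[
    [[0,0,0],[0.003,0.02,0.01],1],
    [[0,0,0],[0.003,0.02,0.018],1],
    [[0,0,0],[0.003,0.02,0.018],1],
    [[0,0,0],[0.003,0.02,0.018],1],
    [[0,0,0],[0.003,0.02,0.018],1],
    [[0,0,0],[0.003,0.02,0.018],1],
    [[0,0,0],[0.003,0.02,0.018],1],
    [[0,0,0],[0.003,0.02,0.018],1],
    [[0,0,0],[0.003,0.02,0.018],1],
    [[0,0,0],[0.003,0.02,0.018],1],
  ],
)

```text
t: 15.3
position: [0.6011, 0.0373, 0.2006]
eef_rot: [[0.927, 0.375, 0.001], [0.375, -0.927, -0.001], [-0.0, 0.001, -1.0]]
wrist_force: [-0.8, 0.6, -0.5]
finger_gap: 0.0153
grip_force: 40.0
```

```bash
python3 -c "
from h import *
plan((.602,.035,.190,22))
o=np.zeros((600,800,3),np.uint8)
cap('wrist','w3');c=load('w3');print(proj(c,[[.602,.035,.08]]))
cap('scene','s3');c=load('s3');print(proj(c,[[.602,.035,.08]]))
im=cv2.imread('pics/w3.png');o[:600,:400]=cv2.resize(im[110:260,200:300],(400,600),interpolation=2)
im=cv2.imread('pics/s3.png');o[:600,400:]=cv2.resize(im[150:240,215:275],(400,600),interpolation=2)
cv2.imwrite('pics/v3.png',o)"
```

```text
t 15.3 p [0.6011 0.0373 0.2006] yaw 22.02 gap 0.0153 F [-0.8  0.6 -0.5]
(0.602, 0.035, 0.19) [0.08, 0.0, 0.02] [-0.0, 0.0025, 0.0106]
[[255.17492968 194.94359752]]
[[242.63587296 188.72885304]]
```

View pics/v3.png

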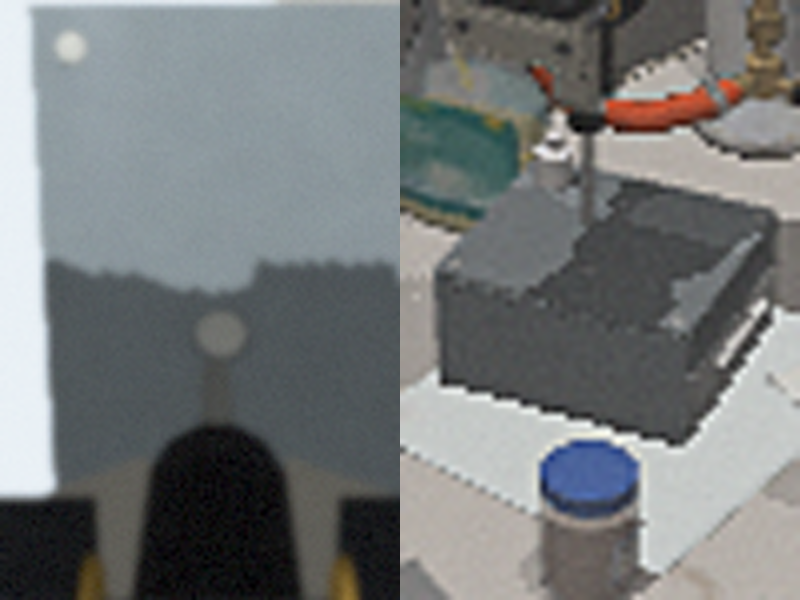

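```bash
python3 -c "
from h import *
c=load('w3');s=load('s3')
print('hole',atz(c,255,193.3,.08));print('tip w',atz(c,254.3,202.5,.1055));print('tip s',atz(s,243.2,183.2,.1055))
print('corner',atz(c,200+32/4,110+8/4,.08))
for p in ([.6011,.0373],[.603,.038],[.599,.0365]): print(proj(c,[[*p,.1055],[*p,.145]]),proj(s,[[*p,.1055],[*p,.135]]))"
```

```text
hole [0.6034112  0.03574727 0.08      ]
tip w [0.60241653 0.03610957 0.1055    ]
tip s [0.59862439 0.03533691 0.1055    ]
corner [0.65582483 0.1007157  0.08      ]
[[252.40982482 203.37393618]
 [252.19475889 220.39678498]] [[242.330564   183.1319476 ]
 [242.31433036 176.10713481]]
[[252.48079859 201.0890756 ]
 [252.27800717 217.74283133]] [[241.82722046 182.99776841]
 [241.80463388 175.97494579]]
[[252.36058902 205.8980454 ]
 [252.13734724 223.32554409]] [[242.89283095 183.27773492]
 [242.88370268 176.25077297]]
```

The wrist crop shows the hole at (220,333) with the rod tip just below it, within about 1 mm of alignment. In the scene crop the tip at (588,222) is over the plate.

Call:
drive_tool(
  deltas=[
    [[0,0,0],[0.0005,0.001,0.005],1],
    [[0,0,0],[0.0005,0.001,0.012],1],
    [[0,0,0],[0.0005,0.001,0.018],1],
    [[0,0,0],[0.0005,0.001,0.022],1],
    [[0,0,0],[0.0005,0.001,0.024],1],
    [[0,0,0],[0.0005,0.001,0.026],1],
    [[0,0,0],[0.0005,0.001,0.028],1],
    [[0,0,0],[0.0005,0.001,0.03],1],
    [[0,0,0],[0.0005,0.001,0.032],1],
    [[0,0,0],[0.0005,0.001,0.032],1],
  ],
)

```text
t: 16.4
position: [0.6018, 0.0365, 0.1683]
eef_rot: [[0.927, 0.375, 0.0], [0.375, -0.927, -0.001], [-0.0, 0.001, -1.0]]
wrist_force: [0.7, -0.7, -1.1]
finger_gap: 0.0152
grip_force: 40.0
```

```bash
python3 -c "
from h import *
plan((.602,.035,.1555,22))"
```

```text
t 16.4 p [0.6018 0.0365 0.1683] yaw 22.02 gap 0.0152 F [ 0.7 -0.7 -1.1]
(0.602, 0.035, 0.1555) [0.08, 0.03, 0.02] [-0.0004, 0.0015, 0.0128]
```

Call:
drive_tool(
  deltas=[
    [[0,0,0],[0,0,0.004],1],
    [[0,0,0],[0,0,0.008],1],
    [[0,0,0],[0,0,0.012],1],
    [[0,0,0],[0,0,0.016],1],
    [[0,0,0],[0,0,0.02],1],
    [[0,0,0],[0,0,0.024],1],
    [[0,0,0],[0,0,0.027],1],
    [[0,0,0],[0,0,0.03],1],
    [[0,0,0],[0,0,0.031],1],
    [[0,0,0],[0,0,0.031],1],
  ],
)

```text
t: 17.4
position: [0.6021, 0.0367, 0.1378]
eef_rot: [[0.927, 0.375, 0.001], [0.375, -0.927, -0.001], [0.0, 0.002, -1.0]]
wrist_force: [-1.1, -1.1, 5.4]
finger_gap: 0.0152
grip_force: 40.0
```

Call:
drive_tool(
  deltas=[
    [[0,0,0],[0,0,0],1],
    [[0,0,0],[0,0,0],1],
    [[0,0,0],[0,0,0],1],
    [[0,0,0],[0,0,0],1],
    [[0,0,0],[0,0,0],1],
    [[0,0,0],[0,0,0],1],
    [[0,0,0],[0,0,0],1],
    [[0,0,0],[0,0,0],1],
    [[0,0,0],[0,0,0],1],
    [[0,0,0],[0,0,0],1],
  ],
)

```text
t: 18.4
position: [0.602, 0.0366, 0.1376]
eef_rot: [[0.927, 0.375, 0.001], [0.375, -0.927, -0.001], [0.0, 0.001, -1.0]]
wrist_force: [0.2, 0.6, 5.7]
finger_gap: 0.0153
grip_force: 40.0
```

```bash
python3 -c "
from h import *
plan((.602,.035,.1555,22))
o=np.zeros((600,800,3),np.uint8)
cap('wrist','w4');cap('scene','s4')
im=cv2.imread('pics/w4.png');o[:300,:400]=cv2.resize(im,(400,300))
im=cv2.imread('pics/s4.png');o[:480,400:]=cv2.resize(im[150:246,215:295],(400,480),interpolation=2)
cv2.imwrite('pics/v4.png',o)"
```

```text
t 18.4 p [0.602  0.0366 0.1376] yaw 22.03 gap 0.0153 F [0.2 0.6 5.7]
(0.602, 0.035, 0.1555) [0.08, -0.0, 0.03] [-0.0006, 0.0015, -0.0179]
```

View pics/v4.png

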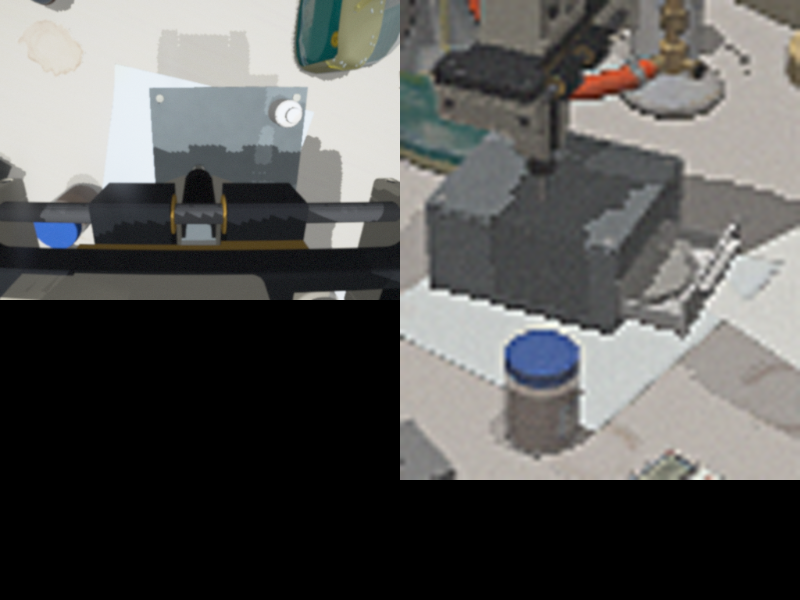

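The scene crop shows the tray out, with its front at about (735,235) in the crop. Next I return the rod.

Call:
drive_tool(
  deltas=[
    [[0,0,0],[0,0,-0.015],1],
    [[0,0,0],[0,0,-0.04],1],
    [[0,0,0],[0,0,-0.065],1],
    [[0,0,0],[0,0,-0.08],1],
    [[0,0,0],[-0.003,-0.025,-0.08],1],
    [[0,0,0],[-0.009,-0.075,-0.08],1],
    [[0,0,0],[-0.015,-0.125,-0.08],1],
    [[0,0,0],[-0.021,-0.175,-0.08],1],
    [[0,0,0],[-0.027,-0.225,-0.08],1],
    [[0,0,0],[-0.032,-0.265,-0.08],1],
  ],
)

```text
t: 19.5
position: [0.4708, 0.2725, 0.2179]
eef_rot: [[0.926, 0.376, 0.0], [0.376, -0.926, -0.001], [-0.0, 0.001, -1.0]]
wrist_force: [0.2, 0.3, -1.0]
finger_gap: 0.0155
grip_force: 40.0
```

Call:
drive_tool(
  deltas=[
    [[0,0,0],[-0.0015,-0.02,0],1],
    [[0,0,0],[-0.0015,-0.02,0],1],
    [[0,0,0],[-0.0015,-0.02,0],1],
    [[0,0,0],[-0.0015,-0.02,0],1],
    [[0,0,0],[-0.0015,-0.02,0],1],
    [[0,0,0],[-0.0015,-0.02,0],1],
    [[0,0,0],[-0.0015,-0.02,0],1],
    [[0,0,0],[-0.0015,-0.02,0.01],1],
    [[0,0,0],[-0.0015,-0.02,0.02],1],
    [[0,0,0],[-0.0015,-0.02,0.02],1],
  ],
)

```text
t: 20.5
position: [0.4631, 0.2874, 0.1951]
eef_rot: [[0.927, 0.375, -0.002], [0.375, -0.927, -0.003], [-0.003, 0.002, -1.0]]
wrist_force: [0.1, 0.0, -0.4]
finger_gap: 0.0151
grip_force: 40.0
```

```bash
python3 -c "
from h import *
plan((.4636,.289,.172,22),(.4636,.289,.104,22))"
```

```text
t 20.5 p [0.4631 0.2874 0.1951] yaw 22.03 gap 0.0151 F [ 0.1  0.  -0.4]
(0.4636, 0.289, 0.172) [0.12, 0.19, 0.03] [0.0012, -0.0013, 0.0231]
(0.4636, 0.289, 0.104) [0.12, 0.19, 0.03] [0.0014, -0.0015, 0.0911]
```

Call:
drive_tool(
  deltas=[
    [[0,0,0],[0.0008,-0.001,0],1],
    [[0,0,0],[0.0008,-0.001,0.008],1],
    [[0,0,0],[0.0008,-0.001,0.016],1],
    [[0,0,0],[0.0008,-0.001,0.022],1],
    [[0,0,0],[0.0008,-0.001,0.026],1],
    [[0,0,0],[0.0008,-0.001,0.029],1],
    [[0,0,0],[0.0008,-0.001,0.032],1],
    [[0,0,0],[0.0008,-0.001,0.035],1],
    [[0,0,0],[0.0008,-0.001,0.037],1],
    [[0,0,0],[0.0008,-0.001,0.037],1],
  ],
)

```text
t: 21.5
position: [0.4643, 0.2894, 0.1599]
eef_rot: [[0.927, 0.375, 0.0], [0.375, -0.927, -0.002], [-0.0, 0.002, -1.0]]
wrist_force: [0.3, -0.3, 0.0]
finger_gap: 0.015
grip_force: 40.0
```

```bash
python3 -c "
from h import *
plan((.4636,.289,.104,22))"
```

```text
t 21.5 p [0.4643 0.2894 0.1599] yaw 22.03 gap 0.015 F [ 0.3 -0.3  0. ]
(0.4636, 0.289, 0.104) [0.09, 0.02, 0.03] [-0.0007, -0.0, 0.0559]
```

Call:
drive_tool(
  deltas=[
    [[0,0,0],[-0.0006,0,0.01],1],
    [[0,0,0],[-0.0006,0,0.02],1],
    [[0,0,0],[-0.0006,0,0.03],1],
    [[0,0,0],[-0.0006,0,0.04],1],
    [[0,0,0],[-0.0006,0,0.047],1],
    [[0,0,0],[-0.0006,0,0.052],1],
    [[0,0,0],[-0.0006,0,0.054],1],
    [[0,0,0],[-0.0006,0,0.056],1],
    [[0,0,0],[-0.0006,0,0.0565],1],
    [[0,0,0],[-0.0006,0,0.0565],1],
  ],
)

```text
t: 22.5
position: [0.464, 0.2892, 0.1039]
eef_rot: [[0.927, 0.375, 0.001], [0.375, -0.927, -0.001], [0.0, 0.001, -1.0]]
wrist_force: [-0.2, -0.5, -1.1]
finger_gap: 0.0151
grip_force: 40.0
```

Not yet seated by the force reading, so I go about 1 mm lower and then release and rise.

Call:
drive_tool(
  deltas=[
    [[0,0,0],[0,0,0.0005],1],
    [[0,0,0],[0,0,0.001],1],
    [[0,0,0],[0,0,0.001],1],
    [[0,0,0],[0,0,0.001],-1],
    [[0,0,0],[0,0,0.001],-1],
    [[0,0,0],[0,0,0.001],-1],
    [[0,0,0],[0,0,0.001],-1],
    [[0,0,0],[0,0,0.001],-1],
    [[0,0,0],[0,0,0.001],-1],
    [[0,0,0],[0,0,0.001],-1],
  ],
)

```text
t: 23.5
position: [0.4638, 0.2891, 0.1026]
eef_rot: [[0.927, 0.375, 0.0], [0.375, -0.927, -0.001], [-0.0, 0.001, -1.0]]
wrist_force: [-0.7, 1.3, -1.3]
finger_gap: 0.0669
grip_force: 0.0
```

Call:
drive_tool(
  deltas=[
    [[0,0,0],[0,0,-0.01],-1],
    [[0,0,0],[0,0,-0.03],-1],
    [[0,0,0],[0,0,-0.06],-1],
    [[0,0,0],[0,0,-0.1],-1],
    [[0,0,0],[-0.02,0,-0.12],-1],
    [[0,0,0],[-0.04,0,-0.13],-1],
    [[0,0,0],[-0.06,0,-0.13],-1],
    [[0,0,0],[-0.06,0,-0.13],-1],
    [[0,0,0],[-0.06,0,-0.13],-1],
    [[0,0,0],[-0.06,0,-0.13],-1],
  ],
)

```text
t: 24.5
position: [0.4088, 0.267, 0.233]
eef_rot: [[0.927, 0.375, 0.001], [0.375, -0.927, -0.001], [0.001, 0.001, -1.0]]
wrist_force: [-0.4, -0.2, 0.1]
finger_gap: 0.0919
grip_force: 0.0
```

```bash
python3 -c "
from h import *
plan()
o=np.zeros((600,800,3),np.uint8)
cap('wrist','w5');cap('scene','s5')
im=cv2.imread('pics/w5.png');o[:300,:400]=cv2.resize(im,(400,300))
im=cv2.imread('pics/s5.png');o[:600,400:]=cv2.resize(im[130:310,190:310],(400,600),interpolation=2)
im=cap('top','t5');o[300:,:400]=cv2.resize(cv2.imread('pics/t5.png')[100:325,120:420],(400,300))
cv2.imwrite('pics/v5.png',o)"
```

```text
t 24.5 p [0.4088 0.267  0.233 ] yaw 22.01 gap 0.0919 F [-0.4 -0.2  0.1]
```

View pics/v5.png

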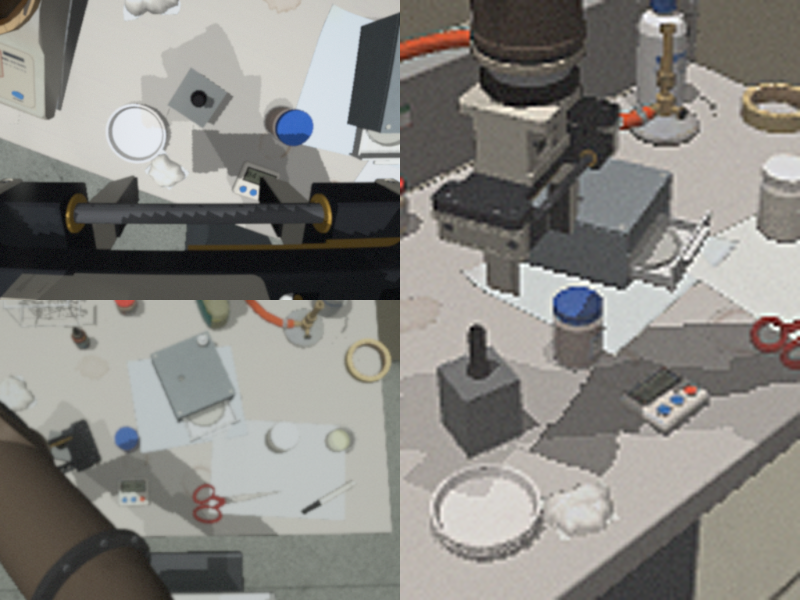

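The rod is seated in its stand at scene (478,345), the tray is out, both jars are upright, and the bystanders are in place. One numeric check of the tray's extension before handing in.

```bash
python3 -c "
from h import *
s=load('s5');a=np.radians(22.2);ex=np.array([np.cos(a),np.sin(a)]);ey=np.array([-ex[1],ex[0]]);u=np.array([.611,.011])
for e in(.03,.04,.05):
  for z in (.03,.045):
    q=proj(s,[[*(u-ex*(.075+.009+e)+ey*k*.06),z] for k in(1,-1)]); print(e,z,((q-[190,130])*3.333+[400,0]).round(0).tolist())
"
```

```text
0.03 0.03 [[660.0, 276.0], [698.0, 218.0]]
0.03 0.045 [[661.0, 264.0], [699.0, 207.0]]
0.04 0.03 [[669.0, 278.0], [707.0, 220.0]]
0.04 0.045 [[669.0, 266.0], [707.0, 209.0]]
0.05 0.03 [[678.0, 280.0], [715.0, 222.0]]
0.05 0.045 [[678.0, 269.0], [716.0, 211.0]]
```

```bash
python3 -c "
from h import *
a=np.radians(22.2);ex=np.array([np.cos(a),np.sin(a)]);ey=np.array([-ex[1],ex[0]]);u=np.array([.611,.011])
for n in('top1','t5','s0','s5'):
  f={'s0':'scene0'}.get(n,n);c=load(f);g=cv2.cvtColor(cv2.imread(f'pics/{f}.png'),6).astype(np.float32)
  print(n)
  for z in (.03,):
    D_=np.arange(.06,.16,.004);K=np.linspace(-.045,.045,31)
    q=np.array([[proj(c,[[*(u-ex*d+ey*k),z]])[0] for k in K] for d in D_],np.float32)
    print([(int(d*1000+.5),int(v)) for d,v in zip(D_,cv2.remap(g,q[...,0],q[...,1],1).mean(1))])
"
```

```text
top1
[(60, 103), (64, 102), (68, 102), (72, 101), (76, 99), (80, 97), (84, 95), (88, 94), (92, 93), (96, 92), (100, 91), (104, 90), (108, 90), (112, 93), (116, 92), (120, 91), (124, 91), (128, 90), (132, 88), (136, 86), (140, 80), (144, 76), (148, 75), (152, 74), (156, 75)]
t5
[(60, 145), (64, 136), (68, 107), (72, 110), (76, 129), (80, 142), (84, 167), (88, 180), (92, 182), (96, 182), (100, 181), (104, 179), (108, 184), (112, 193), (116, 194), (120, 187), (124, 180), (128, 188), (132, 189), (136, 189), (140, 188), (144, 188), (148, 188), (152, 188), (156, 189)]
s0
[(60, 65), (64, 68), (68, 91), (72, 114), (76, 155), (80, 112), (84, 84), (88, 127), (92, 166), (96, 154), (100, 138), (104, 133), (108, 128), (112, 130), (116, 130), (120, 125), (124, 123), (128, 122), (132, 119), (136, 115), (140, 118), (144, 117), (148, 121), (152, 128), (156, 138)]
s5
[(60, 71), (64, 73), (68, 88), (72, 96), (76, 101), (80, 110), (84, 111), (88, 137), (92, 163), (96, 160), (100, 159), (104, 153), (108, 157), (112, 152), (116, 181), (120, 154), (124, 171), (128, 160), (132, 127), (136, 204), (140, 206), (144, 206), (148, 207), (152, 207), (156, 208)]
```

The lip's bright/dark profile moved from 76/84 mm to about 125/132 mm. That is about 50 mm, so the tray is fully out.

```bash
python3 -c "
from bench import manip
print(manip.sign_off())"
```

```text
the job is handed in; nothing more can be done
None
```

The job is handed in at about 25 s on the robot's clock: both jars stand upright clear of the tray's path, the latch is released with the tray out about 50 mm, the rod is back upright in its stand, and the last pictures showed no bystander moved.

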